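# Park the freshly varnished transformer over the drip pan

### The job

The freshly varnished transformer hangs from the trolley of the drying rail, its hanger still propped on the black parts case. Take the trolley by its grip post and draw it along the rail so that the hanger comes off the case, calm the swinging yourself (it dies away far too slowly on its own), and leave the transformer hanging still over the middle of the round drip pan, with the trolley let go. Touch neither the transformer nor its hanger, never let it swing wildly, and leave the parts case and the other things on the bench where they are.

Things in the scene. Friction and masses are not known exactly. Their poses are not given: they have to be found in the camera images.
- rig: Drying rail, fixed to the bench: round steel bar 22 mm thick, 960 mm long, at height 505 mm, on 35 mm square posts 525 mm tall, 480 mm either side of the middle. Origin on the bench under the rail's middle; y along the rail, z up, x level and away from the robot. Turned by up to 0.12 rad.
- trolley (a joint): Position of the trolley along the rail (m, along the rig's +y, 0 at the rail's middle, stops at -0.4 and 0.4). Grey carriage, about 0.6 kg, dry friction about 3 N, damping 2 N s/m: let go, it stays put even while the load swings. A drop bar on its robot side ends in a foot with the grip post.
- grip (a point): Grasp point on the trolley's grip post: black upright post 30 x 30 mm standing free from height 254 mm (top of its 30 mm wide foot) to 326 mm, 165 mm in front of the rail's plane (rig -x), straight in front of the pivot. The point is on its axis at height 298 mm. Take it from above, fingers closing along the rail. It turns with the rig and slides with the trolley.
- hanger (a joint): Swing angle of hanger and load about the trolley's pivot pin (rad; pin along rig x, height 470 mm). 0 is plumb, positive: load towards rig +y. Almost no friction (loses 1 to 2 % of its swing per second). Period about 1.17 s (simple pendulum of 337 mm). Propped at +0.22 at the start: as the trolley goes towards -y the skid drags over the case, drops off its edge and the load swings freely.
- skid (a point): Centre of the hanger's bare steel skid, a cross bar of 15 mm radius, 50 mm long, directly under the transformer, 390 mm below the pivot; plumb it is at height 80 mm. The hanger is a steel frame of flat bars, 86 mm wide along the rail, 405 mm tall, 0.15 kg, with the transformer fixed in its lower end. Not to be touched.
- transformer: The transformer: dark steel core 76 mm wide and 66 mm tall with a copper coil 56 mm deep, about 0.6 kg (varies). Origin at the middle of its underside, 369 mm from the pivot. Its varnish is wet: not to be touched.
- case: Black parts case, a heavy (6 kg) box 160 mm (across the rail) x 150 mm (along the rail) x 74 mm tall, with grey drawer fronts to the robot, standing under the rail's +y part. The hanger's skid is propped on its top at the start. Origin at the middle of its underside.
- pan_centre (a point): Middle of the inner floor, at height 4 mm, of the round drip pan: a shallow aluminium pan 160 mm across at the rim and 26 mm tall, fixed to the bench under the rail, somewhere on the -y side of the case. It may change places with the tray.
- tray: Grey rectangular parts tray 150 x 130 x 30 mm with one divider, fixed to the bench under the rail; not the target. Origin at the middle of its underside.
- can: Closed varnish can, 72 mm across and 110 mm tall, standing beyond the rail. Origin at the middle of its underside. Leave alone.
- brush: Brush, 170 mm long, lying along the rail beyond it. Leave alone.
- tape: Yellow roll of tape, 90 mm across and 25 mm tall, lying flat left in front of the robot. Origin at the middle of its underside. Leave alone.
There are look-alikes about, which are no part of the job. Leave any orange or purple look-alike of the part that bears pan_centre alone.

How it is judged:
By the outcome, as a careful person would: the job done as asked, in the order asked, and still so for the second after the job is handed in, with the robot touching nothing.
It also fails if it takes over 58 s, if anything falls off the work surface, if the arm or the gripper's body presses on something with over 40 N, if the wrist force passes 120 N, or if a joint passes its speed limit or range.

### The arm

A 6-joint arm with a two-finger parallel gripper is mounted at the origin on the work surface. World frame = base frame: x ahead of the robot, y to its left, z up, the work surface at z = 0. Lengths are in m, angles in rad, forces in N, time in s.
With the tool pointing down it reaches from about 0.25 to 0.775 m from the base axis. Payload 4 kg.
Tool frame: the origin (TCP) lies midway between the tips of the shut fingers; the grasp point (between the pads) lies 19 mm behind it; z points along the fingers, y is the line along which they close (so a half turn about z gives the same grasp; the last joint's range is limited). The gripper opens to 94 mm and grips with 3 to 60 N. Pads are 16 mm wide; open, the fingers measure 119 mm over their backs; the gripper's body (75 mm by 177 mm) begins 78 mm behind the grasp point.
Start: joints at [1.197, 0.087, 1.371, -0, 1.684, -0.103], TCP at [0.147, 0.53, 0.168] pointing down, gripper open.
Joint ranges: [-3.1, 3.1], [-0.76, 2.03], [0.27, 2.55], [-1.08, 4.22], [0.17, 2.65], [-2.57, 2.57]. Speed limits (rad/s): [2.79, 2.79, 3.14, 3.14, 3.14, 3.14].

### API

Orientations are given as [roll, pitch, yaw] about the fixed x, y, z axes, in that order (R = Rz(yaw) Ry(pitch) Rx(roll)).
In Python, from bench import robot gives the robot as it stands. The module is installed in compiled form; this text tells all that it offers.
- The arm moves only by the tool arm_command, never from a script. Its argument "targets" is a list of rows, each a list of 4 numbers: the shift along the world's x, y, z as a fraction of full scale, then the turn about the world's z as a fraction of full scale. A call has 1 to 8 rows; each row is the pose to reach, as a shift and turn from the pose commanded when the call began; what a row does not reach only later rows make up. Full scale, the value 1, is 0.5 m for a shift and 120 degrees for a turn. A row lasts 1/12 s, in which the tool goes at most 41.7 mm and 7.16 degrees, less where a joint would pass 70% of its speed; a pose out of reach is approached as far as the arm can. A call with a number of a shift or a turn outside -1 to 1 is refused whole. A call with a gripper value outside its range is refused whole. "claw" is the closure, from 0 (fully open) to 1 (shut), set as the call begins (left out, the last holds). The fingers move at their own pace and stop on an object; the grip force is fixed at half the most. Time passes only in rows, so rows that repeat a pose let the fingers close. It gives the time, the measured TCP pose, the force, the opening and the grip force at its end, in the units of the state.
- robot.get_obs(): the state, without advancing time (a new reading comes with each control period).
- robot.snapshot(name): name is "scene" or "top" or "wrist"; returns the picture (480x640x3 uint8, red, green, blue); there is no depth.
- robot.camera_info(name): a dict with "vfov" (degrees; the focal length in pixels is half the picture's height over the tangent of half this angle, whatever the lens; pixels are square), "cx", "cy" (the principal point, pixels), "k1" (the pictures are not rectified: a ray, as slopes to the right and down, at radius r is drawn at 1 + k1 r^2 times it, then the intrinsics apply), "extrinsics" (4x4, takes a point from camera to world coordinates); the wrist camera has in their place "T_tool_cam" (4x4, takes a point from camera to tool coordinates, whose origin is the TCP and whose axes are the flange's). Camera axes: x right, y up, looking along -z (the intrinsics and any distortion apply to the point x, -y, -z); pixel columns grow to the right and rows downward; lengths in m; the calibration is good to about 2 mm. A picture is of the moment at which its call begins: read the wrist's pose just before it. camera_info takes no time and is no camera call.
- robot.close_job(): hands the job in; it is judged then, once.
The state is a dict: "time": time; "joint_positions": joint angles; "qvel": joint speeds; "joint_torque": joint torques, N m; "tool_pos": TCP position; "ee_rot": TCP orientation; "wrist_force": force on the tool from outside, world axes, zero at the start; "wrist_torque": the same for the moment, N m; "width": finger opening in m; "finger_force": force on a finger pad.
Only numpy, scipy, OpenCV 4.12 (cv2) and the standard library are available. Lean on these libraries where they do the work, as an engineer would, in place of code of your own. Each camera call takes 0.05 s, during which the arm holds its last target. There are 200 camera calls.

## Working session

There is one attempt and no reset: what is moved stays moved. The work goes in short steps, Python scripts to look and compute and a tool call to move; the robot and the scene stay as the last step left them, time stands still between calls to the robot, and variables do not carry over. Pictures are saved under pics/ and viewed, at most 10 in all, crops included, and the job is handed in when it is done.

Besides the shell and the picture viewer there is one more tool, called after "Request:" as a command line: name --pt "numbers of a row" for each row, then --argument value for the rest. arm_command: Moves the arm, as the interface text tells. Shift numbers are shares of 0.5 m and turn numbers shares of 120 degrees, none past 1 either way. Its arguments: {"type":"object","properties":{"targets":{"type":"array"},"claw":{"type":"number"}},"required":["targets"]}

```bash
mkdir -p pics; cat > h.py <<'E'
import numpy as np, cv2
from bench import robot
def snap(n,f):
    im=robot.snapshot(n); cv2.imwrite('pics/'+f+'.png',im[:,:,::-1]); return im
def cam(n):
    c=robot.camera_info(n); f=240/np.tan(np.radians(c['vfov'])/2)
    return c,np.array([[f,0,c['cx']],[0,f,c['cy']],[0,0,1.]])
def ray(n,uv):
    c,K=cam(n); T=np.array(c['extrinsics']); k=c['k1']
    d=(np.array(uv,float)-K[:2,2])/K[0,0]; p=d.copy()
    for _ in range(20): p=d/(1+k*(p@p))
    return T[:3,3],T[:3,:3]@np.array([p[0],-p[1],-1])
def onz(n,uv,z):
    o,d=ray(n,uv); return o+d*(z-o[2])/d[2]
def proj(n,P):
    c,K=cam(n); T=np.array(c['extrinsics']); q=T[:3,:3].T@(np.array(P)-T[:3,3])
    p=np.array([q[0],-q[1]])/-q[2]; return K[0,0]*p*(1+c['k1']*(p@p))+K[:2,2]
def tri(a,ua,b,ub):
    o1,d1=ray(a,ua);o2,d2=ray(b,ub)
    s=np.linalg.lstsq(np.c_[d1,-d2],o2-o1,rcond=None)[0]
    p,q=o1+d1*s[0],o2+d2*s[1]; return (p+q)/2,np.linalg.norm(p-q)
E
python3 - <<'E'
from h import *
print(robot.get_obs())
for n in('scene','top'):
    snap(n,n+'0'); print(robot.camera_info(n))
E
```

```text
{'time': 0.0, 'joint_positions': array([ 1.19689486e+00,  8.79385671e-02,  1.37224241e+00,  8.08231768e-06,
        1.68362324e+00, -1.03076927e-01]), 'qvel': array([-0.00028023,  0.00222117,  0.00037047, -0.00018229, -0.00053539,
       -0.00010707]), 'joint_torque': array([-4.56244015e-04, -3.40171802e+01, -3.02431548e+01,  7.15983007e-02,
        3.27692041e-02, -1.89329717e-04]), 'tool_pos': array([0.1468939 , 0.5293579 , 0.16701928]), 'ee_rot': array([-3.13939365e+00, -2.35548250e-04,  2.87076876e+00]), 'wrist_force': array([0.11227874, 0.72697594, 0.34365691]), 'wrist_torque': array([0.02259616, 0.01374188, 0.00148199]), 'finger_force': 0.0, 'width': 0.09388448209205232}
{'vfov': 45.45791428511238, 'cx': 319.7589737795387, 'cy': 235.16803840582608, 'k1': -0.1550506142249453, 'extrinsics': array([[-0.73885955, -0.52379158,  0.4239445 ,  1.22013886],
       [ 0.67384041, -0.56957027,  0.47066847,  0.81619496],
       [-0.005066  ,  0.63342883,  0.77378437,  1.50928164],
       [ 0.        ,  0.        ,  0.        ,  1.        ]])}
{'vfov': 45.892592107565655, 'cx': 314.7395668653021, 'cy': 240.7169789146375, 'k1': 0.05377298609638615, 'extrinsics': array([[ 0.01292336,  0.99829192, -0.05697573,  0.44271578],
       [-0.99977013,  0.01387538,  0.01634532,  0.08445354],
       [ 0.01710796,  0.05675139,  0.99824175,  1.57612951],
       [ 0.        ,  0.        ,  0.        ,  1.        ]])}
```

View pics/scene0.png

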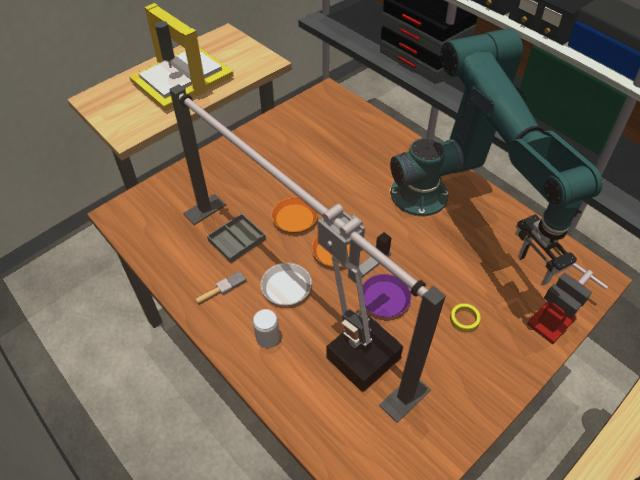

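View pics/top0.png

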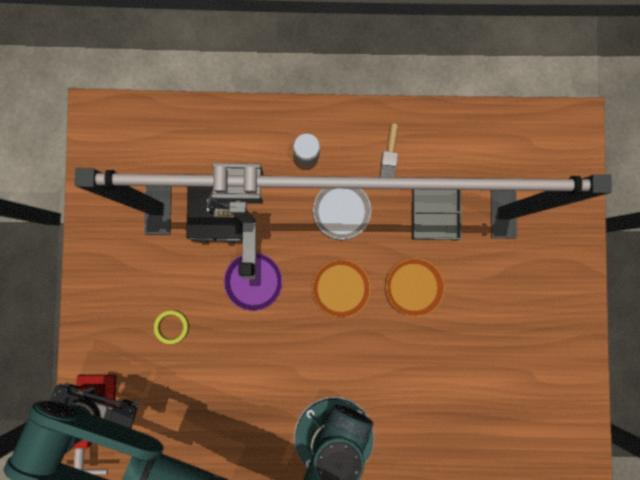

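The scene picture shows the trolley at (340,235), the black grip post at about (384,243), and the silver pan at (286,285). The top picture shows the post top at (247,268), the pan at (342,212), and the rail ends at (86,179) and (601,184).

Candidates for the pan in the top view are silver (342,212), orange (341,288) and (414,287), purple (253,281), and the grey tray (436,213). I choose the silver one, which is under the rail. The grip post is the black square at (247,268).

```bash
python3 - <<'E'
from h import *
a=onz('top',(86,179),.525);b=onz('top',(601,184),.525)
print('posttops',a,b,np.linalg.norm(a-b))
t=cv2.imread('pics/top0.png');s=cv2.imread('pics/scene0.png')
for n,im,(x,y) in(('top',t,(342,212)),('scene',s,(286,285))):
    h=cv2.cvtColor(im,cv2.COLOR_BGR2HSV); m=((h[...,1]<60)&(h[...,2]>90)).astype(np.uint8)
    w=np.zeros_like(m); cv2.circle(w,(x,y),38,1,-1); 
    if n=='top': w[:188]=0
    c=max(cv2.findContours(m*w,cv2.RETR_EXTERNAL,cv2.CHAIN_APPROX_NONE)[0],key=cv2.contourArea)
    e=cv2.fitEllipse(c); print(n,e,'z26',onz(n,e[0],.026), 'bbox',cv2.boundingRect(c))
    x0,y0,ww,hh=cv2.boundingRect(c)
    print('width',np.linalg.norm(onz(n,(x0,y0+hh/2),.02)-onz(n,(x0+ww,y0+hh/2),.02)))
print('grip top',onz('top',(247,268),.326)); p,e=tri('top',(247,268),'scene',(384,238)); print(p,e)
A=cv2.resize(t[150:310,170:370],(400,320),interpolation=2);B=cv2.resize(s[190:350,240:440],(400,320),interpolation=2)
cv2.imwrite('pics/c1.png',np.hstack([A,B]))
E
```

```text
posttops [0.61054632 0.4894313  0.525     ] [ 0.61566815 -0.463403    0.525     ] 0.9528480704267102
top ((341.5292663574219, 211.68856811523438), (53.061309814453125, 57.69417953491211), 89.60529327392578) z26 [ 0.61213057 -0.01353905  0.026     ] bbox (313, 188, 58, 52)
width 0.16010975256071727
scene ((285.6621398925781, 283.83587646484375), (41.10007858276367, 49.68561553955078), 85.15092468261719) z26 [ 0.61897782 -0.01272459  0.026     ] bbox (261, 263, 50, 43)
width 0.15747728992153212
grip top [0.45197573 0.21201846 0.326     ]
[0.45032593 0.2145057  0.31979408] 0.0050127806342103514
```

View pics/c1.png

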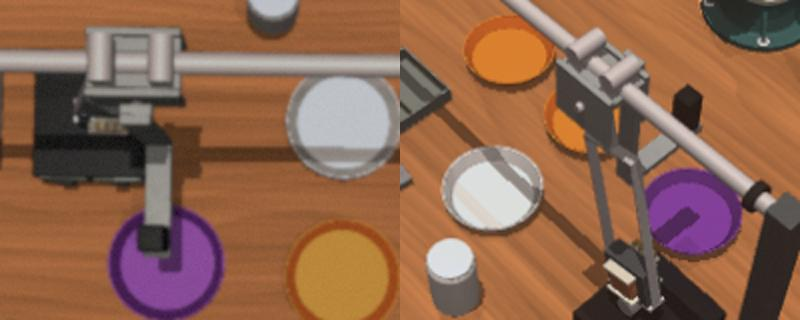

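The crop confirms the black post stands on the foot of the trolley's drop bar and that the silver pan is the one under the rail. I'm moving to above the post.

Request:
arm_command --pt "0 0 0.1 0.03" --pt "0 0 0.2 0.06" --pt "0 0 0.28 0.09" --pt "0.05 -0.05 0.36 0.12" --pt "0.1 -0.1 0.424 0.132" --pt "0.15 -0.16 0.424 0.132" --pt "0.2 -0.21 0.424 0.132" --pt "0.25 -0.26 0.424 0.132" --claw 0

```text
time: 0.77
tool_pos: [0.2678, 0.4045, 0.3818]
ee_rot: [3.139, 0.002, -3.134]
wrist_force: [0.9, 0.1, 0.2]
width: 0.0939
finger_force: 0.0
```

Request:
arm_command --pt "0.05 -0.05 0 0" --pt "0.1 -0.1 0 0" --pt "0.15 -0.16 0 0" --pt "0.2 -0.21 0 0" --pt "0.25 -0.27 0 0" --pt "0.3 -0.32 0 0" --pt "0.34 -0.36 0 0" --pt "0.356 -0.374 0 0"

```text
time: 1.43
tool_pos: [0.447, 0.2154, 0.3786]
ee_rot: [-3.14, -0.002, -3.141]
wrist_force: [0.6, 0.7, -0.6]
width: 0.0939
finger_force: 0.0
```

Request:
arm_command --pt "0 0 0 0" --pt "0 0 0 0"

```text
time: 1.6
tool_pos: [0.4447, 0.2185, 0.3795]
ee_rot: [3.141, -0.002, -3.136]
wrist_force: [-0.2, 0.2, -0.3]
width: 0.0941
finger_force: 0.0
```

```bash
python3 - <<'E'
from h import *
o=robot.get_obs(); print(o['time'],o['tool_pos'],o['ee_rot'])
w=snap('wrist','w1'); t=snap('top','t1'); s=snap('scene','s1')
c=robot.camera_info('wrist'); print(c)
o2=np.vstack([np.hstack([cv2.resize(w,(400,300)),cv2.resize(t[120:360,130:450],(400,300))]),np.hstack([cv2.resize(s[180:420,230:550],(400,300)),np.zeros((300,400,3),np.uint8)])])
cv2.imwrite('pics/v1.png',o2[:,:,::-1])
E
```

```text
1.6 [0.44466374 0.21854502 0.37946104] [ 3.14124556e+00 -1.57850832e-03 -3.13627982e+00]
{'vfov': 67.28845823845407, 'cx': 314.9141209868241, 'cy': 236.6731573429784, 'k1': -0.031403850643317764, 'T_tool_cam': array([[ 1.41598068e-04,  9.58582311e-01,  2.84815612e-01,
         8.32064695e-02],
       [ 9.99999958e-01, -6.38436131e-05, -2.82283346e-04,
         4.20798319e-04],
       [-2.52408164e-04,  2.84815640e-01, -9.58582280e-01,
        -2.16373968e-01],
       [ 0.00000000e+00,  0.00000000e+00,  0.00000000e+00,
         1.00000000e+00]])}
```

View pics/v1.png

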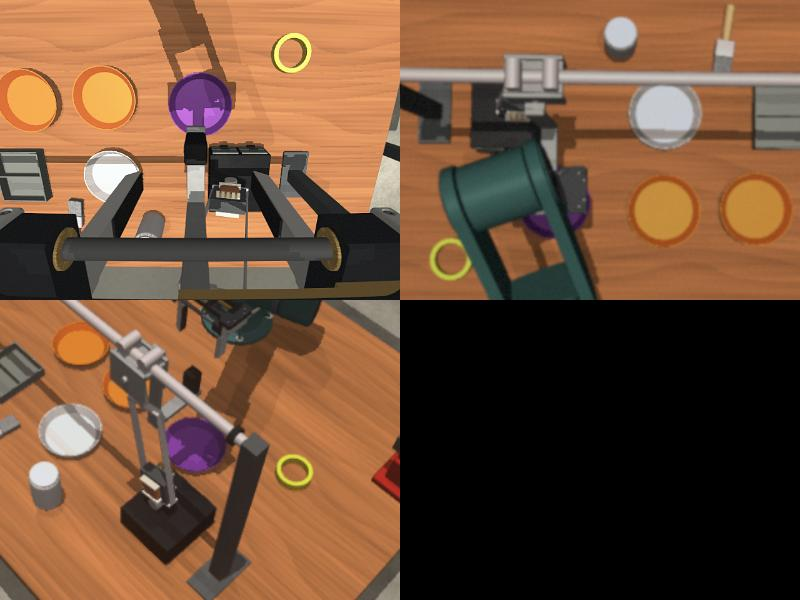

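Wrist view: post top near (314,235) in full-image pixels, with the fingers either side of it. I'm measuring it accurately.

```bash
cat >> h.py <<'E'
from scipy.spatial.transform import Rotation as Rn
def wonz(o,uv,z):
    c,K=cam('wrist'); d=(np.array(uv,float)-K[:2,2])/K[0,0]; p=d.copy()
    for _ in range(20): p=d/(1+c['k1']*(p@p))
    T=np.array(c['T_tool_cam']); R=Rn.from_euler('xyz',o['ee_rot']).as_matrix()
    C=o['tool_pos']+R@T[:3,3]; D=R@T[:3,:3]@np.array([p[0],-p[1],-1]); return C+D*(z-C[2])/D[2]
E
python3 - <<'E'
from h import *
o=robot.get_obs(); w=cv2.imread('pics/w1.png'); g=w.max(2)
print('rows col314',[(r,int(g[r,314])) for r in range(196,276,4)])
for r in (225,235,245,255): print(r,[int(v) for v in g[r,290:344:3]])
m=((w.max(2)<38)).astype(np.uint8)[190:280,285:345]
for u in((314,217),(314,238),(314,262)): print(u,wonz(o,u,.326))
h=cv2.cvtColor(w,cv2.COLOR_BGR2HSV);mm=((h[...,1]<60)&(h[...,2]>120)).astype(np.uint8);k=np.zeros_like(mm);cv2.circle(k,(178,280),50,1,-1)
c=max(cv2.findContours(mm*k,0,1)[0],key=cv2.contourArea);print('pan bbox',cv2.boundingRect(c))
E
```

```text
rows col314 [(196, 127), (200, 120), (204, 124), (208, 113), (212, 17), (216, 16), (220, 22), (224, 17), (228, 14), (232, 27), (236, 26), (240, 25), (244, 30), (248, 22), (252, 25), (256, 23), (260, 46), (264, 157), (268, 201), (272, 214)]
225 [235, 237, 56, 18, 20, 22, 21, 11, 16, 18, 19, 17, 20, 1, 226, 217, 219, 216]
235 [216, 198, 17, 25, 29, 25, 24, 30, 29, 25, 31, 27, 26, 27, 185, 21, 48, 52]
245 [213, 226, 18, 22, 25, 23, 27, 26, 23, 24, 25, 31, 26, 19, 113, 15, 14, 191]
255 [129, 140, 28, 47, 48, 51, 50, 52, 24, 22, 24, 23, 26, 23, 125, 3, 29, 32]
(314, 217) [0.42539594 0.21914793 0.326     ]
(314, 238) [0.4423007  0.21927421 0.326     ]
(314, 262) [0.46235469 0.21942383 0.326     ]
pan bbox (134, 241, 90, 83)
```

Request:
arm_command --pt "0.006 0 -0.03 0" --pt "0.008 0 -0.06 0" --pt "0.008 0 -0.09 0" --pt "0.008 0 -0.12 0" --pt "0.008 0 -0.15 0" --pt "0.008 0 -0.18 0" --pt "0.008 0 -0.2 0" --pt "0.008 0 -0.2 0"

```text
time: 2.42
tool_pos: [0.4473, 0.2189, 0.2777]
ee_rot: [-3.141, -0.004, -3.134]
wrist_force: [-0.1, -0.2, 0.1]
width: 0.094
finger_force: 0.0
```

Request:
arm_command --pt "0 0 0 0" --pt "0 0 0 0" --pt "0 0 0 0" --pt "0 0 0 0" --pt "0 0 0 0" --pt "0 0 0 0" --claw 1

```text
time: 2.92
tool_pos: [0.4491, 0.2183, 0.2804]
ee_rot: [3.141, 0.001, -3.136]
wrist_force: [-0.1, -0.1, -0.6]
width: 0.0573
finger_force: 0.0
```

```bash
python3 - <<'E'
from h import *
o=robot.get_obs(); print(o)
s=snap('scene','s2'); t=snap('top','t2'); o=robot.get_obs();print(o['tool_pos'])
# case top edge, world
v=np.hstack([cv2.resize(s[180:420,230:550],(400,300),interpolation=2),cv2.resize(t[150:270,180:340],(400,300),interpolation=2)])
cv2.imwrite('pics/v2.png',v[:,:,::-1])
E
```

```text
{'time': 2.9167, 'joint_positions': array([ 3.38675628e-01, -2.14395688e-02,  1.26194889e+00,  8.35214162e-05,
        1.90025196e+00, -1.23760267e+00]), 'qvel': array([-0.00164015,  0.00140923,  0.00615229, -0.00124041, -0.00018491,
       -0.00230158]), 'joint_torque': array([ 3.16997082e-02, -2.92219019e+01, -3.01258171e+01,  1.09123866e-02,
        7.41921156e-02,  3.07942119e-04]), 'tool_pos': array([0.44914292, 0.21825074, 0.28039726]), 'ee_rot': array([ 3.14124608e+00,  7.59817082e-04, -3.13608376e+00]), 'wrist_force': array([-0.06596071, -0.09739675, -0.55865498]), 'wrist_torque': array([0.02457006, 0.03857643, 0.04897866]), 'finger_force': 0.0, 'width': 0.05731364376667669}
[0.4490439  0.21824745 0.28013518]
```

View pics/v2.png

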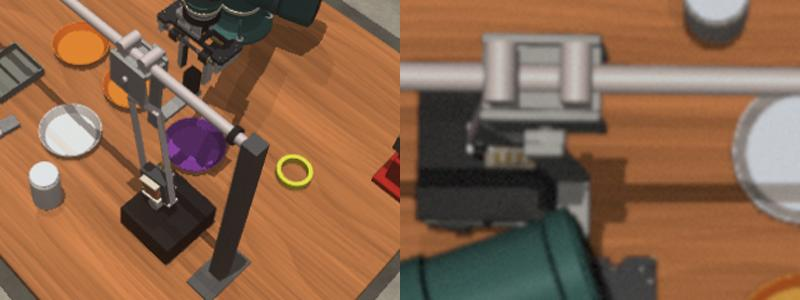

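The post sits between the fingers and they are still closing. The case's -y far corner is near scene (327,350) and the cream coil near (350,330).

Request:
arm_command --pt "0 0 0 0" --pt "0 0 0 0" --pt "0 0 0 0" --pt "0 0 0 0" --pt "0 0 0 0" --pt "0 0 0 0"

```text
time: 3.52
tool_pos: [0.449, 0.2173, 0.2799]
ee_rot: [-3.14, -0.0, -3.137]
wrist_force: [0.4, -3.8, 0.1]
width: 0.0295
finger_force: 30.0
```

```bash
python3 - <<'E'
from h import *
for u in((327,350),(364,380),(401,346)): print(u,onz('scene',u,.074))
s=cv2.imread('pics/s2.png')
c=s[305:350,335:375]; h=cv2.cvtColor(c,cv2.COLOR_BGR2HSV)
ys,xs=np.where((h[...,2]>150)&(h[...,1]<90)); print(len(ys),xs.mean()+335,ys.mean()+305)
o,d=ray('scene',(xs.mean()+335,ys.mean()+305))
for X in(.613,.641): print(o+d*(X-o[0])/d[0])
print(s[330,340:362].tolist())
E
```

```text
(327, 350) [0.69849158 0.26347142 0.074     ]
(364, 380) [0.68695909 0.39845133 0.074     ]
(401, 346) [0.53711887 0.39584129 0.074     ]
118 350.76271186440675 329.3813559322034
[0.613      0.26959331 0.09632032]
[0.641      0.29480146 0.1614832 ]
[[41, 68, 106], [43, 68, 107], [42, 68, 107], [50, 69, 100], [75, 81, 92], [43, 55, 81], [32, 49, 79], [32, 47, 77], [32, 47, 76], [38, 53, 78], [73, 86, 104], [117, 132, 147], [181, 202, 216], [187, 209, 221], [187, 209, 221], [172, 191, 206], [124, 140, 156], [71, 83, 98], [40, 44, 51], [36, 39, 45], [37, 41, 47], [48, 51, 55]]
```

Gripped: width is 29.5 mm. I'm drawing the trolley off slowly.

Request:
arm_command --pt "0 -0.006 0 0" --pt "0 -0.02 0 0" --pt "0 -0.04 0 0" --pt "0 -0.06 0 0" --pt "0.001 -0.08 0 0" --pt "0.001 -0.1 0 0" --pt "0.001 -0.12 0 0" --pt "0.001 -0.14 0 0"

```text
time: 4.18
tool_pos: [0.4492, 0.1476, 0.2799]
ee_rot: [3.141, -0.0, -3.136]
wrist_force: [-1.1, 3.1, -0.4]
width: 0.0298
finger_force: 30.0
```

Request:
arm_command --pt "0 -0.02 0 0" --pt "0 -0.04 0 0" --pt "0 -0.06 0 0" --pt "0 -0.08 0 0" --pt "0.001 -0.1 0 0" --pt "0.001 -0.115 0 0" --pt "0.001 -0.125 0 0" --pt "0.001 -0.13 0 0"

```text
time: 4.85
tool_pos: [0.4493, 0.0823, 0.2799]
ee_rot: [-3.141, -0.001, -3.137]
wrist_force: [-2.9, 2.3, -0.7]
width: 0.0294
finger_force: 30.0
```

```bash
cat > obs.py <<'E'
import sys
from h import *
n=int(sys.argv[1]); tag=sys.argv[2]; T=[];F=[]
for i in range(n):
    T.append(robot.get_obs()['time']); F.append(snap('scene','%s_%02d'%(tag,i)))
o=robot.get_obs(); print(T[0],o['time'],o['tool_pos'],o['wrist_force'])
np.savez('pics/%s.npz'%tag,T=T,F=F)
E
python3 obs.py 12 a; python3 - <<'E'
import numpy as np,cv2
d=np.load('pics/a.npz');F=d['F'];print(d['T'])
v=np.vstack([np.hstack([cv2.resize(F[i][180:380,230:430],(260,260),interpolation=2) for i in r]) for r in((0,3,5),(7,9,11))])
cv2.imwrite('pics/v3.png',v[:,:,::-1])
E
```

```text
4.85 5.45 [0.44936977 0.08319597 0.27984815] [-4.26779155 -2.12554965  0.10168762]
[4.85 4.9  4.95 5.   5.05 5.1  5.15 5.2  5.25 5.3  5.35 5.4 ]
```

View pics/v3.png

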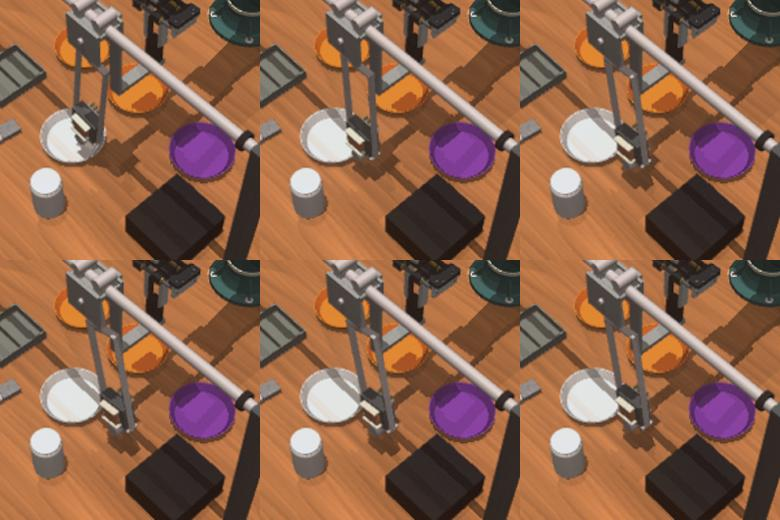

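Frames show the load clear of the case and swinging freely. The cream coil moves between crop (80,125) and (110,410), with the case untouched. I'm tracking the coil by colour.

```bash
cat > track.py <<'E'
from h import *
from scipy.optimize import least_squares, minimize_scalar
W=5.37
def pt(yp,th): return proj('scene',[.641,yp+.318*np.sin(th),.47-.318*np.cos(th)])
def theta(F,yp):
    f=F.astype(int); m=((f[...,0]>125)&(f[...,0]-f[...,2]>18)&(f[...,0]-f[...,2]<75)&(f[...,0]-f[...,1]<28)).astype(np.uint8)
    n,_,st,ce=cv2.connectedComponentsWithStats(m,connectivity=8)
    arc=np.array([pt(yp,t) for t in np.linspace(-.45,.45,31)]); best=None
    for i in range(1,n):
        if not 25<st[i,4]<260: continue
        D=np.linalg.norm(arc-ce[i],axis=1).min()
        if D<9 and (best is None or st[i,4]>best[0]): best=(st[i,4],ce[i],D)
    if best is None: return np.nan,0,np.nan
    t=minimize_scalar(lambda t:np.sum((pt(yp,t)-best[1])**2),bounds=(-.5,.5),method='bounded').x
    return t,best[0],best[2]
def run(tag,yp,w=W,show=True):
    d=np.load('pics/%s.npz'%tag); r=np.array([theta(F,yp) for F in d['F']]); T=d['T']
    if show: print(np.c_[T,r].round(3).tolist())
    return T,r[:,0]
def fit(T,th,t0,w=W):
    k=np.isfinite(th); T=T[k]; th=th[k]
    f=lambda p:p[0]+p[1]*np.cos(w*(T-t0))+p[2]*np.sin(w*(T-t0))-th
    s=least_squares(f,[0,.1,.1],loss='soft_l1',f_scale=.02); return s.x,np.std(s.fun)
E
python3 - <<'E'
from track import *
s=cv2.imread('pics/s2.png')[...,::-1]; print(theta(s,.2173))
T,th=run('a',.0825); print(fit(T,th,T[-1]+.05))
E
```

```text
(np.float64(0.21092861818970354), np.int32(92), np.float64(2.1352437898386745))
[[4.85, -0.119, 91.0, 1.635], [4.9, -0.073, 91.0, 2.087], [4.95, -0.025, 87.0, 1.688], [5.0, 0.029, 85.0, 1.832], [5.05, 0.078, 89.0, 2.166], [5.1, 0.122, 91.0, 1.866], [5.15, 0.155, 87.0, 1.913], [5.2, 0.176, 88.0, 1.877], [5.25, 0.187, 86.0, 1.981], [5.3, 0.182, 89.0, 1.886], [5.35, 0.163, 87.0, 2.175], [5.4, 0.135, 89.0, 2.303]]
(array([-0.00623165,  0.09981117, -0.16512869]), np.float64(0.0009116613806069507))
```

```bash
cat > plan.py <<'E'
import numpy as np
from scipy.optimize import minimize
from scipy.linalg import expm
g=9.81;w=5.38;l=g/w**2;dt=1/12
A=expm(np.array([[0,1],[-w*w,0]])*dt)
def sim(v,th,om):
    x=np.array([th,om]);p=0;tr=[]
    for a in v: x=A@(x+[0,-(a-p)/l]);p=a;tr.append(x[0])
    return x+[0,p/l],tr
def plan(th,om,D,N):
    con=lambda v:np.r_[sim(v,th,om)[0]*[1,1/w]*10,(v.sum()*dt-D)*10]
    s=minimize(lambda v:np.sum(np.diff(np.r_[0,v,0])**2),np.full(N,D/N/dt),constraints={'type':'eq','fun':con},method='SLSQP',options=dict(maxiter=300))
    u=np.round(np.cumsum(s.x)*dt/.5,3); v=np.diff(np.r_[0,u])*.5/dt
    e,tr=sim(v,th,om)
    print(N,u.tolist(),'rel2',(u[8:]-u[7]).round(3).tolist() if N>8 else '','end',e.round(4),'vmax',abs(v).max().round(3),'thmax',np.abs(tr).max().round(3))
E
python3 - <<'E'
from plan import *
for N in(10,12,14,16): plan(.0998,-.165*5.38,-.092,N)
E
```

```text
10 [-0.002, -0.013, -0.035, -0.066, -0.102, -0.137, -0.164, -0.18, -0.185, -0.184] rel2 [-0.005, -0.004] end [-0.0001  0.0009] vmax 0.216 thmax 0.107
12 [-0.006, -0.019, -0.042, -0.071, -0.104, -0.136, -0.163, -0.182, -0.192, -0.193, -0.189, -0.184] rel2 [-0.01, -0.011, -0.007, -0.002] end [ 0.0004 -0.0037] vmax 0.198 thmax 0.107
14 [-0.008, -0.025, -0.05, -0.079, -0.111, -0.141, -0.166, -0.185, -0.196, -0.2, -0.198, -0.193, -0.187, -0.184] rel2 [-0.011, -0.015, -0.013, -0.008, -0.002, 0.001] end [0.     0.0058] vmax 0.192 thmax 0.102
16 [-0.009, -0.027, -0.052, -0.082, -0.113, -0.143, -0.168, -0.187, -0.198, -0.202, -0.2, -0.196, -0.191, -0.186, -0.184, -0.184] rel2 [-0.011, -0.015, -0.013, -0.009, -0.004, 0.001, 0.003, 0.003] end [-0.0003  0.0039] vmax 0.186 thmax 0.102
```

Request:
arm_command --pt "0 -0.006 0 0" --pt "0 -0.019 0 0" --pt "0 -0.042 0 0" --pt "0 -0.071 0 0" --pt "0.001 -0.104 0 0" --pt "0.001 -0.136 0 0" --pt "0.001 -0.163 0 0" --pt "0.001 -0.182 0 0"

```text
time: 6.12
tool_pos: [0.4496, -0.0075, 0.2798]
ee_rot: [3.14, -0.002, -3.135]
wrist_force: [-4.6, 3.3, -0.0]
width: 0.0297
finger_force: 30.0
```

Request:
arm_command --pt "0 -0.01 0 0" --pt "0 -0.011 0 0" --pt "0 -0.007 0 0" --pt "0 -0.002 0 0"

```text
time: 6.45
tool_pos: [0.4496, -0.0098, 0.2798]
ee_rot: [-3.139, -0.002, -3.137]
wrist_force: [-5.5, -2.9, 0.5]
width: 0.0294
finger_force: 30.0
```

```bash
python3 obs.py 26 b; python3 - <<'E'
from track import *
from h import *
T,th=run('b',-.0095,show=False); print(th.round(3)); print(T[-1]+.05,fit(T,th,T[-1]+.05))
t=snap('top','t3');F=np.load('pics/b.npz')['F'][-1]
v=np.hstack([cv2.resize(F[180:380,220:420],(400,400),interpolation=2),cv2.resize(t[140:260,260:380],(400,400),interpolation=2)])
cv2.imwrite('pics/v4.png',v[:,:,::-1])
E
```

```text
6.45 7.75 [ 0.44964544 -0.00923663  0.27984184] [-6.09506437 -1.25021092 -0.50920789]
[-0.018 -0.019 -0.02  -0.021 -0.02  -0.019 -0.016 -0.013 -0.011 -0.004
 -0.001  0.002  0.004  0.004  0.008  0.008  0.004  0.004  0.002 -0.002
 -0.007 -0.012 -0.014 -0.015 -0.017 -0.019]
7.75 (array([-0.00701262, -0.01377553, -0.00039015]), np.float64(0.0009933110534183637))
```

View pics/v4.png

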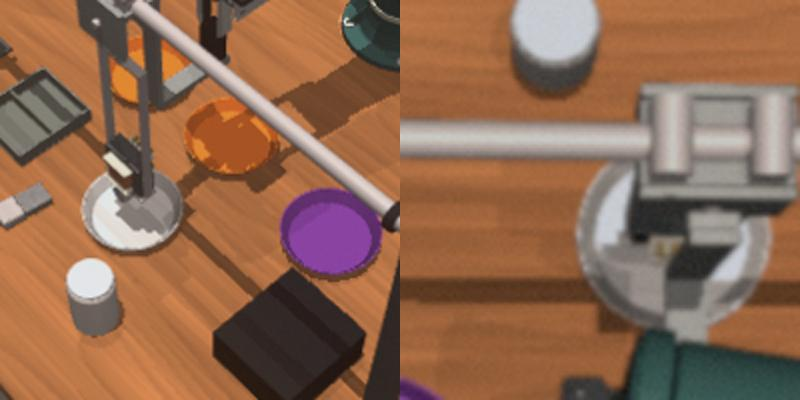

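Scene: the load hangs over the pan. Top: rollers are near columns 341.6 and 371.6, and the pan spans columns 313–371. I'm checking centring in both views.

```bash
python3 - <<'E'
from track import *
for n in('top0','t3'):
    t=cv2.imread('pics/%s.png'%n); 
    r=t[172,:].max(1).astype(int) if 0 else None
    x0=205 if n=='top0' else 322
    for row in(166,168,192,194): print(n,row,t[row,x0:x0+66].max(1).tolist())
for u in(235,): print('rollers0',onz('top',(u,178),.525))
print('rollers3',onz('top',(356.6,180),.525))
# skid in scene: end of far bars; print pan ellipse
for X in(.613,.62,.641):
    u=pt(-.0095,-.007); o,d=ray('scene',u); print(X,o+d*(X-o[0])/d[0])
T,th=run('a',.0825,show=False)
E
```

```text
top0 166 [150, 148, 149, 148, 148, 149, 141, 128, 134, 137, 147, 160, 169, 174, 175, 174, 171, 161, 152, 148, 144, 138, 137, 136, 136, 135, 141, 140, 137, 138, 140, 143, 142, 141, 141, 143, 140, 144, 143, 146, 152, 153, 158, 161, 164, 163, 162, 159, 154, 151, 145, 144, 142, 141, 124, 102, 127, 145, 145, 150, 147, 145, 146, 146, 146, 145]
top0 168 [148, 148, 147, 149, 145, 146, 148, 140, 127, 135, 154, 169, 179, 187, 190, 187, 181, 168, 153, 138, 118, 105, 118, 127, 127, 124, 112, 105, 106, 107, 108, 108, 106, 111, 110, 108, 110, 107, 109, 120, 144, 160, 175, 180, 186, 186, 182, 174, 162, 148, 128, 107, 99, 100, 90, 70, 81, 124, 145, 148, 149, 150, 152, 152, 153, 153]
top0 192 [42, 34, 42, 39, 42, 47, 64, 88, 125, 135, 125, 101, 83, 80, 80, 79, 81, 78, 79, 78, 77, 81, 95, 123, 134, 137, 140, 139, 137, 142, 142, 142, 142, 143, 142, 141, 143, 142, 140, 127, 98, 80, 72, 69, 72, 71, 75, 72, 75, 76, 75, 100, 136, 148, 137, 126, 147, 158, 164, 164, 165, 167, 167, 165, 165, 165]
top0 194 [38, 40, 39, 39, 46, 62, 82, 109, 130, 137, 138, 136, 136, 136, 133, 131, 132, 130, 131, 127, 129, 124, 1
[... 1057 characters left out ...]
 160, 158, 159, 162, 157, 157, 156, 150, 137, 109, 89, 97, 103, 111, 118, 127, 126, 126, 122, 120, 116, 116, 125, 137, 160, 170, 172, 171, 172, 172, 170, 172, 174]
t3 194 [130, 132, 140, 164, 184, 202, 197, 155, 98, 87, 122, 136, 119, 98, 95, 92, 93, 92, 94, 91, 92, 92, 94, 104, 133, 147, 151, 152, 153, 153, 152, 153, 151, 152, 152, 154, 151, 154, 153, 153, 152, 142, 116, 91, 87, 84, 87, 88, 82, 84, 81, 86, 85, 98, 124, 140, 143, 152, 165, 166, 168, 167, 169, 172, 172, 174]
rollers0 [0.61757481 0.21719827 0.525     ]
rollers3 [ 0.61748514 -0.00955231  0.525     ]
0.613 [ 0.613      -0.05175401  0.0863868 ]
0.62 [ 0.62       -0.041747    0.10279205]
0.641 [ 0.641      -0.01172598  0.15200779]
```

```bash
python3 - <<'E'
from h import *
w=cv2.imread('pics/w1.png');h=cv2.cvtColor(w,cv2.COLOR_BGR2HSV)
m=((h[...,1]<70)&(h[...,2]>90)).astype(np.uint8);k=np.zeros_like(m);cv2.circle(k,(178,280),52,1,-1)
c=max(cv2.findContours(m*k,0,cv2.CHAIN_APPROX_NONE)[0],key=cv2.contourArea)[:,0]
o=dict(tool_pos=np.array([.4447,.2185,.3795]),ee_rot=np.array([3.1412,-.001,-3.1365]))
P=np.array([wonz(o,u,.026)[:2] for u in c])
# robust circle of radius .08 through outer points
from scipy.optimize import least_squares
s=least_squares(lambda q:np.hypot(*(P-q).T)-.08,P.mean(0),loss='cauchy',f_scale=.0015)
r=np.hypot(*(P-s.x).T)-.08; print(s.x,(abs(r)<.002).sum(),len(r),cv2.boundingRect(c))
print('post',wonz(o,(313.5,245),.326))
for n,f,x,y in(('top','top0',342,212),('scene','scene0',286,285),):
    im=cv2.imread('pics/%s.png'%f);h=cv2.cvtColor(im,cv2.COLOR_BGR2HSV);m=((h[...,1]<70)&(h[...,2]>90)).astype(np.uint8);k=np.zeros_like(m);cv2.circle(k,(x,y),36,1,-1)
    if n=='top':k[:190]=0
    c=max(cv2.findContours(m*k,0,cv2.CHAIN_APPROX_NONE)[0],key=cv2.contourArea)[:,0]
    P=np.array([onz(n,u,.026)[:2] for u in c]);s=least_squares(lambda q:np.hypot(*(P-q).T)-.08,P.mean(0),loss='cauchy',f_scale=.0015);r=np.hypot(*(P-s.x).T)-.08
    print(n,s.x,(abs(r)<.002).sum(),len(r))
E
```

```text
[ 0.61909835 -0.01282564] 168 254 (134, 241, 91, 92)
post [0.44845489 0.21793013 0.326     ]
top [ 0.61729404 -0.0135501 ] 100 164
scene [ 0.61740873 -0.01454737] 99 131
```

All three cameras put the pan at about (0.6175, -0.0135). The pivot is about 4 mm short of it, so I'll correct that and kill the residual swing together.

```bash
python3 - <<'E'
from h import *
print(robot.get_obs()['time'])
from plan import *
for N in(8,10,12,14): plan(-.0134,.0033*5.38,-.004,N)
E
```

```text
7.8
8 [-0.006, -0.011, -0.012, -0.009, -0.006, -0.004, -0.005, -0.008] rel2  end [-0.0001 -0.0016] vmax 0.036 thmax 0.011
10 [-0.004, -0.008, -0.01, -0.01, -0.008, -0.005, -0.003, -0.004, -0.006, -0.008] rel2 [-0.002, -0.004] end [-0.0002  0.0035] vmax 0.024 thmax 0.011
12 [-0.002, -0.005, -0.007, -0.007, -0.007, -0.005, -0.004, -0.003, -0.003, -0.004, -0.006, -0.008] rel2 [0.0, -0.001, -0.003, -0.005] end [-0.0005  0.0015] vmax 0.018 thmax 0.011
14 [-0.001, -0.003, -0.004, -0.005, -0.004, -0.004, -0.003, -0.002, -0.001, -0.002, -0.003, -0.005, -0.007, -0.008] rel2 [0.001, 0.0, -0.001, -0.003, -0.005, -0.006] end [-0.0001  0.0011] vmax 0.012 thmax 0.011
```

Request:
arm_command --pt "-0.001 -0.006 0 0" --pt "-0.002 -0.011 0 0" --pt "-0.003 -0.012 0 0" --pt "-0.004 -0.009 0 0" --pt "-0.004 -0.006 0 0" --pt "-0.004 -0.004 0 0" --pt "-0.004 -0.005 0 0" --pt "-0.004 -0.008 0 0"

```text
time: 8.47
tool_pos: [0.4497, -0.0116, 0.2798]
ee_rot: [3.139, 0.003, -3.134]
wrist_force: [5.1, 3.2, -3.0]
width: 0.0294
finger_force: 30.0
```

```bash
python3 obs.py 26 c; python3 - <<'E'
from track import *
T,th=run('c',-.0133,show=False); print(th.round(3)); print(T[-1]+.05,fit(T,th,T[-1]+.05))
E
```

```text
8.4667 9.7667 [ 0.4497107  -0.0118272   0.27991241] [ 5.2382934   1.82000897 -2.87907636]
[-0.01  -0.009 -0.009 -0.008 -0.008 -0.008 -0.005 -0.005 -0.005 -0.003
 -0.002 -0.001 -0.     0.     0.    -0.     0.002  0.    -0.001 -0.003
 -0.005 -0.005 -0.005 -0.007 -0.009 -0.008]
9.7667 (array([-0.00395909, -0.00473541,  0.00027057]), np.float64(0.0007833367638091062))
```

Request:
arm_command --pt "0.001 -0.003 0 0" --pt "0.002 -0.004 0 0" --pt "0.002 -0.004 0 0"

```text
time: 10.02
tool_pos: [0.4496, -0.014, 0.2799]
ee_rot: [3.14, 0.0, -3.135]
wrist_force: [3.4, 2.7, -2.9]
width: 0.0295
finger_force: 30.0
```

```bash
python3 obs.py 26 d; python3 - <<'E'
from track import *
T,th=run('d',-.0133,show=False); print(th.round(3)); print(T[-1]+.05,fit(T,th,T[-1]+.05))
E
```

```text
10.0167 11.3167 [ 0.44962189 -0.01468238  0.27986548] [ 3.15562732  3.12496267 -3.20277815]
[-0.007 -0.008 -0.007 -0.009 -0.008 -0.01  -0.011 -0.014 -0.015 -0.015
 -0.017 -0.017 -0.017 -0.017 -0.017 -0.018 -0.015 -0.016 -0.016 -0.015
 -0.01  -0.01  -0.008 -0.008 -0.008 -0.008]
11.3167 (array([-0.01288673,  0.00475568, -0.00158933]), np.float64(0.0009190846761721018))
```

Request:
arm_command --pt "0.001 0.006 0 0" --pt "0.002 0.006 0 0" --pt "0.002 0.006 0 0"

```text
time: 11.57
tool_pos: [0.4496, -0.0129, 0.2799]
ee_rot: [-3.139, -0.002, -3.137]
wrist_force: [-0.4, -2.6, -2.8]
width: 0.0297
finger_force: 30.0
```

```bash
python3 obs.py 26 e; python3 - <<'E'
from track import *
T,th=run('e',-.0133,show=False); print(th.round(3)); print(T[-1]+.05,fit(T,th,T[-1]+.05))
E
```

```text
11.5667 12.8667 [ 0.44960822 -0.01175565  0.27983119] [-4.32448573 -3.19024402 -1.73068738]
[-0.01  -0.011 -0.01  -0.009 -0.007 -0.005 -0.004 -0.004 -0.003 -0.001
 -0.    -0.001  0.001  0.001  0.    -0.    -0.001 -0.002 -0.002 -0.004
 -0.005 -0.006 -0.006 -0.008 -0.008 -0.009]
12.866700000000002 (array([-0.00403552, -0.00447196,  0.00170766]), np.float64(0.0009138391748584845))
```

Request:
arm_command --pt "-0.001 -0.006 0 0" --pt "-0.001 -0.004 0 0" --pt "-0.001 -0.003 0 0"

```text
time: 13.12
tool_pos: [0.4497, -0.0136, 0.2799]
ee_rot: [-3.141, -0.001, -3.136]
wrist_force: [-3.4, -2.9, -2.0]
width: 0.0295
finger_force: 30.0
```

```bash
python3 obs.py 26 f; python3 - <<'E'
from track import *
T,th=run('f',-.0133,show=False); print(th.round(3)); print(T[-1]+.05,fit(T,th,T[-1]+.05))
E
```

```text
13.1167 14.4167 [ 0.44967174 -0.01353347  0.27984896] [-4.20801342 -3.38294425 -2.25779744]
[-0.005 -0.004 -0.006 -0.005 -0.008 -0.008 -0.009 -0.01  -0.01  -0.011
 -0.014 -0.013 -0.014 -0.013 -0.011 -0.01  -0.01  -0.01  -0.01  -0.008
 -0.004 -0.006 -0.005 -0.004 -0.005 -0.006]
14.4167 (array([-0.00889968,  0.00307011, -0.00269588]), np.float64(0.0008730005550283703))
```

```bash
python3 - <<'E'
from plan import *
for N in(4,5,6,8): plan(.00307,-.0027*5.38,0,N)
E
```

```text
4 [0.002, 0.003, 0.002, -0.0] rel2  end [0.     0.0015] vmax 0.012 thmax 0.004
5 [0.002, 0.003, 0.001, 0.0, -0.0] rel2  end [-0.0003 -0.0009] vmax 0.012 thmax 0.004
6 [0.002, 0.003, 0.002, 0.0, -0.0, -0.0] rel2  end [0.0002 0.0008] vmax 0.012 thmax 0.004
8 [0.001, 0.002, 0.002, 0.001, -0.0, -0.001, -0.001, 0.0] rel2  end [-0.0002 -0.    ] vmax 0.006 thmax 0.004
```

Request:
arm_command --pt "0.001 0.003 0 0" --pt "0.001 0.003 0 0" --pt "0.001 0 0 0" --pt "0.001 -0.002 0 0" --pt "0.001 0 0 0"

```text
time: 14.83
tool_pos: [0.4496, -0.0127, 0.2799]
ee_rot: [3.14, -0.002, -3.135]
wrist_force: [-5.6, -3.2, -1.8]
width: 0.0297
finger_force: 30.0
```

```bash
python3 obs.py 24 g; python3 - <<'E'
from track import *
T,th=run('g',-.0133,show=False); print(th.round(3)); print(T[-1]+.05,fit(T,th,T[-1]+.05))
E
```

```text
14.8333 16.0333 [ 0.44966185 -0.01272643  0.2798683 ] [-5.32549221 -0.54792377 -2.96825103]
[-0.005 -0.005 -0.004 -0.004 -0.005 -0.004 -0.004 -0.005 -0.004 -0.005
 -0.005 -0.006 -0.008 -0.01  -0.008 -0.009 -0.008 -0.008 -0.009 -0.009
 -0.008 -0.008 -0.008 -0.004]
16.0333 (array([-0.006411  ,  0.00112601,  0.00231983]), np.float64(0.0007728512641600102))
```

Residual swing is about 2.5 mrad (around 1 mm), and the pivot is within 1 mm of the pan's centre. I'm letting go and retreating straight up.

Request:
arm_command --pt "0 0 0 0" --pt "0 0 0 0" --pt "0 0 0 0" --pt "0 0 0 0" --pt "0 0 0 0" --pt "0 0 0 0" --pt "0 0 0 0" --pt "0 0 0 0" --claw 0

```text
time: 16.7
tool_pos: [0.4506, -0.0132, 0.28]
ee_rot: [3.141, 0.0, -3.136]
wrist_force: [0.3, 1.4, 0.4]
width: 0.0796
finger_force: 0.0
```

Request:
arm_command --pt "0 0 0 0" --pt "0 0 0 0" --pt "0 0 0.02 0" --pt "0 0 0.05 0" --pt "0 0 0.09 0" --pt "0 0 0.13 0" --pt "0 0 0.17 0" --pt "0 0 0.2 0"

```text
time: 17.37
tool_pos: [0.4506, -0.0133, 0.3826]
ee_rot: [-3.141, 0.003, -3.136]
wrist_force: [-0.1, 1.0, -0.2]
width: 0.0939
finger_force: 0.0
```

Request:
arm_command --pt "-0.03 0 0 0" --pt "-0.07 0 0 0" --pt "-0.11 0 0 0" --pt "-0.14 0 0 0" --pt "-0.16 0 0 0" --pt "-0.16 0 0 0"

```text
time: 17.87
tool_pos: [0.3693, -0.0132, 0.3818]
ee_rot: [-3.141, 0.003, -3.136]
wrist_force: [0.9, -0.2, 0.4]
width: 0.094
finger_force: 0.0
```

```bash
python3 obs.py 26 i; python3 - <<'E'
from track import *
T,th=run('i',-.0133,show=False); print(th.round(3)); print(T[-1]+.05,fit(T,th,T[-1]+.05))
t=snap('top','t5');F=np.load('pics/i.npz')['F'][-1]
v=np.hstack([cv2.resize(F[160:400,190:430],(400,400),interpolation=2),cv2.resize(t[120:320,230:430],(400,400),interpolation=2)])
cv2.imwrite('pics/v5.png',v[:,:,::-1])
E
```

```text
17.8667 19.1667 [ 0.37041773 -0.01324633  0.37994   ] [ 0.19939849 -0.04444719 -0.03474917]
[-0.008 -0.009 -0.009 -0.009 -0.009 -0.008 -0.008 -0.007 -0.006 -0.005
 -0.005 -0.004 -0.005 -0.004 -0.004 -0.004 -0.005 -0.004 -0.004 -0.005
 -0.005 -0.007 -0.008 -0.008 -0.009 -0.008]
19.166700000000002 (array([-6.05297364e-03, -2.60720031e-03,  5.46636691e-05]), np.float64(0.00044127948791190835))Traceback (most recent call last):
  File "<stdin>", line 3, in <module>
  File "h.py", line 4, in snap
    im=robot.snapshot(n); cv2.imwrite('pics/'+f+'.png',im[:,:,::-1]); return im
ValueError: 200 camera calls are used up
```

The swing is 2.6 mrad, the position is unchanged and the arm is clear, so I'm handing in.

```bash
python3 -c "
from bench import robot
print(robot.close_job())"
```

```text
the job is handed in; nothing more can be done
None
```

The job is handed in at about 19 s: the trolley is let go, the arm is clear, and the transformer hangs about 1 mm from the pan's centre by my camera measurements, swinging about 1 mm (2.6 mrad).

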